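# Hold open the gate of the cutter box

## Task

On the plywood box on the craft table, fold the white lid back until it stands straight up and leave it standing. Then squeeze the two catches on the deck fully in, the one with flat paddles first and the one with round pegs second, and swing the gate by its post out past the place where it would rest half-open until it stands square (a right angle) to the box side, so that the cutter tray could be drawn out. Finish while holding the gate there, since it springs back if let go, and do not shift the other things on the table.

Things in the scene. Friction and masses are not known exactly. Their poses are not given: they have to be found in the camera images.
- chest: fixed plywood box 240 (x) by 200 (y) by 105 mm high; origin at the centre of its underside, z up. The lid is hinged on its y+ wall, the gate closes its y- side. Its deck is 60 mm above the table (cheeks to 105 mm at both ends at y > 0). Both catches stand on the deck at y = -30 mm, one at x = -55, one at x = +50 mm (which is where varies); two loose cutters 22 mm high stand behind them
- lid (a joint): angle of the white lid (240 x 172 x 8 mm, 0.2 kg) about its hinge: 0 = lying flat over the catches (lid underside at z = 110 mm), 1.57 = straight up, 2.0 = stop. A stiff hinge: it stays where it is left (about 2 to 5 N at the bar moves it). Starts at 0 to 0.25.
- lid_bar (a point): middle of the lid's steel pull bar, 10 mm thick, 100 mm long, parallel to the box's x axis (ends 50 mm either side of this point), 40 mm beyond the lid's free edge on two thin stems 45 mm either side; it can be pinched from above at any lid angle from flat to upright, the bar turning between the fingers
- lid_hinge (a point): the point on the lid's hinge line straight opposite lid_bar, 215 mm from it; the hinge line is parallel to the box's x axis, 113 mm above the table. The bar moves in a circle about it: in the box frame bar = hinge + 215 mm * (0, -cos q, sin q), q the lid angle
- paddles (a joint): how far the paddle catch is squeezed: 0 = out (bolt in the gate), 0.014 m = fully in (stop; bolt clear of the gate). Sliding takes about 4 N and it stays where it is left. Starts at 0.
- paddles_mid (a point): catch with two upright steel plates 8 mm thick (box x), 26 wide (y), tops at 102 mm above the table, on a base whose top is at 66 mm. This point: midway between the plates when fully squeezed, 90 mm above the table. Fixed plate's centre 11 mm toward the box's x-; sliding one's 25 mm (out) or 11 mm (in) toward x+. Over both plates 44 mm out, 30 mm in
- paddles_tab (a point): centre of the paddle catch's sliding plate, 90 mm above the table; it moves toward the box's x- when squeezed
- pegs (a joint): how far the peg catch is squeezed: same meaning, travel and friction as paddles. Starts at 0.
- pegs_mid (a point): peg catch: like the paddle catch but with two round upright steel pegs 10 mm thick. This point is midway between the pegs as they stand when fully squeezed, 90 mm above the table; same offsets. Over both pegs: 46 mm out, 32 mm in
- pegs_tab (a point): centre of the peg catch's sliding peg, 90 mm above the table; it moves toward the box's x- when squeezed
- gate (a joint): angle of the gate (panel 205 x 12 mm, top edge 75 mm above the table): 0 shut, 1.57 square, 1.75 stop. Locked until both catches are in. A spring pushes it shut: 0.1 N m when shut, 0.5 when square (3 N at the post). From 0.5 to 1.0 rad it rides over a sprung detent (0.7 N m, 5 N at the post); let go beyond, it springs back to rest at about 1.0 rad, so wide open it must be held
- gate_post (a point): the gate's round upright steel post, 14 mm thick, from the gate's top edge (75 mm) to 140 mm above the table; this point is on its axis 120 mm above the table, 160 mm from the hinge. Can be pinched from above; it turns between the fingers
- gate_hinge (a point): point on the gate's upright hinge axis, 120 mm above the table, at the box's x- end. The post moves in a circle about it: in the box frame post = hinge + 160 mm * (cos q, -sin q, 0), q the gate angle
- cutter_big: loose steel ring cutter 52 mm across, 22 mm high, on the deck; leave it (origin at the centre of its underside)
- cutter_small: loose steel ring cutter 36 mm across, 22 mm high, on the deck; leave it (origin at the centre of its underside)
- jar: closed glass jar 68 mm across, 85 mm high, behind the lid's hinge side; leave it (origin at the centre of its underside)
- mug: white mug 76 mm across, 90 mm high, behind the lid's hinge side; leave it (origin at the centre of its underside)
- tile: white work tile 100 x 100 x 8 mm lying to the robot's right; leave it (origin at the centre of its underside)
- varnish: white bottle 48 mm across, 120 mm high, standing to the robot's right; leave it (origin at the centre of its underside)
- carton: open cardboard tray 140 x 100 x 40 mm to the robot's left; leave it (origin at the centre of its underside)
- spreader: spatula 200 mm long lying to the robot's right; leave it (origin at the centre of its underside)

How it is judged:
By the outcome, as a careful person would: the job done as asked, in the order asked, and still so for the second after the job is handed in, while the arm keeps its last pose, push and grip.
It also fails if it takes over 72 s, if anything falls off the work surface, if the arm or the gripper's body presses on something with over 40 N, if the wrist force passes 120 N, or if a joint passes its speed limit or range.

## Robot

A 7-joint arm with a two-finger parallel gripper is mounted at the origin on the work surface. World frame = base frame: x ahead of the robot, y to its left, z up, the work surface at z = 0. Lengths are in m, angles in rad, forces in N, time in s.
With the tool pointing down it reaches from about 0.375 to 0.925 m from the base axis. Payload 3.1 kg.
Tool frame: the origin (TCP) lies at the very end of the fingers, on their centre line; the grasp point (between the pads) lies behind it (arm.tcp_to_grasp is the z of the grasp point in the tool frame, in m); z points along the fingers, y is the line along which they close (so a half turn about z gives the same grasp; the last joint's range is limited). The gripper opens to 85 mm and grips with 20 to 120 N. Pads are 22 mm wide; open, the fingers measure 114 mm over their backs; the gripper's body (76 mm by 85 mm) begins 54 mm behind the grasp point. The pads swing forward as they close: fully open they stand 13 mm farther back than shut.
Start: joints at [-1.332, 0.383, 0.044, 1.598, -0.018, 1.161, -0.05], TCP at [0.215, 0.613, 0.231] pointing down, gripper open.
Joint ranges: [-2.61, 2.61], [-0.41, 2.15], [-1.48, 1.57], [0, 2.5], [-1.57, 4.71], [0.05, 1.97], [-2.85, 2.85]. Speed limits (rad/s): [2.79, 2.79, 3.14, 3.14, 3.14, 3.14, 3.14].

## Interface

Orientations are given as a rotation vector (axis times angle).
In Python, from bench import arm gives the robot as it stands.
- The arm moves only by the tool carry_out, never from a script. Its argument "plan" is a list of rows, each an object of numbers: "dx", "dy", "dz": the shift along the tool's x, y, z in m; "ax", "ay", "az": the turn, a rotation vector about the tool's x, y, z in rad. A call has 1 to 20 rows; each row is the pose to reach, as a shift and turn from the pose commanded when the call began, along the tool's axes at that moment; what a row does not reach only later rows make up. A row lasts 1/8 s, in which the tool goes at most 62.5 mm and 10.7 degrees, less where a joint would pass 70% of its speed; a pose out of reach is approached as far as the arm can. A call with a gripper value outside its range is refused whole. "grip" is the gripper's target within -1 to 1 (fully open at 1, half-way at 0, shut at -1), set as the call begins (left out, the last holds). The fingers move at their own pace and stop on an object; "squeeze" is the grip in N (left out, the last holds). Time passes only in rows, so rows that repeat a pose let the fingers close. It gives the time, the measured TCP pose, the force, the opening and the grip force at its end, in the units of the state.
- arm.observe(): the state, without advancing time (a new reading comes with each control period).
- arm.snapshot(name): name is "side" or "top" or "wrist"; returns the picture (400x640x3 uint8, red, green, blue); there is no depth.
- arm.camera_info(name): a dict with "mtx" (3x3 intrinsics, pixels), "R" (3x3) and "t" (3): a world point X has camera coordinates R X + t. Camera axes: x right, y down, z forward; pixel columns grow to the right and rows downward; lengths in m; the calibration is good to about 2 mm. A picture is of the moment at which its call begins: read the wrist's pose just before it. camera_info takes no time and is no camera call; for the wrist camera it gives the pose at the moment of the call.
- arm.hand_in(): hands the job in; it is judged then, once.
Trained networks look in the newest picture that a camera, given by its name, has taken for a name from the list of things; names that differ only in an ending like _2 or _b are one class to them, and where a whole thing is asked for, a point or a joint stands for the part that bears it (a point fixed in the world has none). Each returns a list of dicts, best first, with "score" (0 to 1); they miss things now and then, are a little off and sometimes report something else, mostly with a low value. They report only what shows in the picture. A call takes as long as a camera call.
- arm.recognise(camera, query): "location" ([column, row] in pixels, amid what is visible of it).
- arm.regions_of(camera, query): "region" (400x640 bool, what is visible of it) and "location" ([column, row] in pixels, amid what is visible of it).
The state is a dict: "t": time; "q": joint angles; "qvel": joint speeds; "joint_efforts": joint torques, N m; "eef_pos": TCP position; "orientation": TCP orientation; "force": force on the tool from outside, world axes, zero at the start; "ft_torque": the same for the moment, N m; "finger_gap": opening from 0.0 (shut) to 1.0 (fully open); "grasp_force": force on a finger pad.
Only numpy, scipy, OpenCV 4.12 (cv2) and the standard library are available. Lean on these libraries where they do the work, as an engineer would, in place of code of your own. Each camera call takes 0.05 s, during which the arm holds its last target. There are 200 camera calls.

## Working session

There is one attempt and no reset: what is moved stays moved. The work goes in short steps, Python scripts to look and compute and a tool call to move; the robot and the scene stay as the last step left them, time stands still between calls to the robot, and variables do not carry over. Pictures are saved under pics/ and viewed, at most 10 in all, crops included, and the job is handed in when it is done.

Besides the shell and the picture viewer there is one more tool, called after ">>>" by a JSON object that holds its "name" and its "arguments". carry_out: Moves the arm, as the interface text tells. Its arguments: {"type":"object","properties":{"plan":{"type":"array"},"grip":{"type":"number"},"squeeze":{"type":"number"}},"required":["plan"]}

```bash
ls; mkdir -p pics; cat > h.py <<'E'
from bench import arm
import numpy as np, cv2
from scipy.spatial.transform import Rotation as Rn
def cam(c):
    i=arm.camera_info(c); return np.array(i["mtx"]),np.array(i["R"]),np.array(i["t"])
def atz(c,px,z):
    K,R,t=cam(c); d=R.T@np.linalg.inv(K)@np.array([px[0],px[1],1.]); o=-R.T@t
    return o+d*(z-o[2])/d[2]
def proj(c,X):
    K,R,t=cam(c); p=K@(R@np.array(X)+t); return p[:2]/p[2]
def tri(obs):
    A=[];b=[]
    for c,px in obs:
        K,R,t=cam(c); d=R.T@np.linalg.inv(K)@np.array([px[0],px[1],1.]); d/=np.linalg.norm(d); o=-R.T@t
        P=np.eye(3)-np.outer(d,d); A.append(P); b.append(P@o)
    return np.linalg.lstsq(np.vstack(A),np.hstack(b),rcond=None)[0]
E
python3 - <<'E'
from h import *
s=arm.observe(); print(s["eef_pos"],s["orientation"],s["finger_gap"],arm.tcp_to_grasp)
print(Rn.from_rotvec(s["orientation"]).as_matrix().round(3))
for c in ("side","top"):
    cv2.imwrite(f"pics/{c}0.png",arm.snapshot(c)[:,:,::-1])
    K,R,t=cam(c); print(c,(-R.T@t).round(3),R.round(2).tolist())
    for n in ("lid","lid_bar","gate","gate_post","paddles","pegs","jar","mug","varnish","carton","tile","spreader"):
        r=arm.recognise(c,n); print(c,n,[(np.round(a["location"]).tolist(),round(a["score"],2)) for a in r[:2]])
E
```

```text
pics
[0.21449814 0.61258915 0.22986893] [-0.5263391  -3.09690059  0.00411195] 0.9991763008836498 -0.0187
[[-0.944  0.33  -0.001]
 [ 0.33   0.944 -0.003]
 [-0.    -0.003 -1.   ]]
side [ 0.234 -0.955  0.728] [[0.96, -0.27, 0.01], [-0.14, -0.53, -0.83], [0.23, 0.8, -0.55]]
side lid [([332.0, 162.0], 0.55)]
side lid_bar [([332.0, 162.0], 0.7)]
side gate [([345.0, 195.0], 0.95)]
side gate_post [([347.0, 195.0], 0.67)]
side paddles []
side pegs [([327.0, 188.0], 0.53)]
side jar [([290.0, 154.0], 0.61)]
side mug [([322.0, 146.0], 0.76), ([250.0, 155.0], 0.38)]
side varnish [([422.0, 285.0], 0.77)]
side carton [([249.0, 153.0], 0.88)]
side tile [([368.0, 302.0], 0.69), ([320.0, 184.0], 0.35)]
side spreader [([276.0, 334.0], 0.87), ([320.0, 186.0], 0.57)]
top [0.335 0.002 1.361] [[-0.02, -1.0, -0.01], [-0.99, 0.02, -0.13], [0.13, 0.01, -0.99]]
top lid [([283.0, 173.0], 0.87)]
top lid_bar [([284.0, 170.0], 0.68)]
top gate [([317.0, 157.0], 0.56)]
top gate_post [([320.0, 152.0], 0.68)]
top paddles []
top pegs [([281.0, 172.0], 0.64), ([443.0, 260.0], 0.28)]
top jar [([234.0, 200.0], 0.59)]
top mug [([220.0, 169.0], 0.78)]
top varnish [([435.0, 150.0], 0.78), ([318.0, 152.0], 0.36)]
top carton [([186.0, 252.0], 0.76)]
top tile [([434.0, 194.0], 0.65)]
top spreader [([442.0, 262.0], 0.61)]
```

```bash
python3 - <<'E'
import cv2
a=cv2.imread("pics/side0.png")[100:300,200:460]; b=cv2.imread("pics/top0.png")[100:300,170:430]
a=cv2.resize(a,None,fx=3,fy=3,interpolation=cv2.INTER_CUBIC); b=cv2.resize(b,None,fx=3,fy=3,interpolation=cv2.INTER_CUBIC)
cv2.imwrite("pics/a.png",a);cv2.imwrite("pics/b.png",b)
E
```

```text
(no output)
```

View pics/a.png

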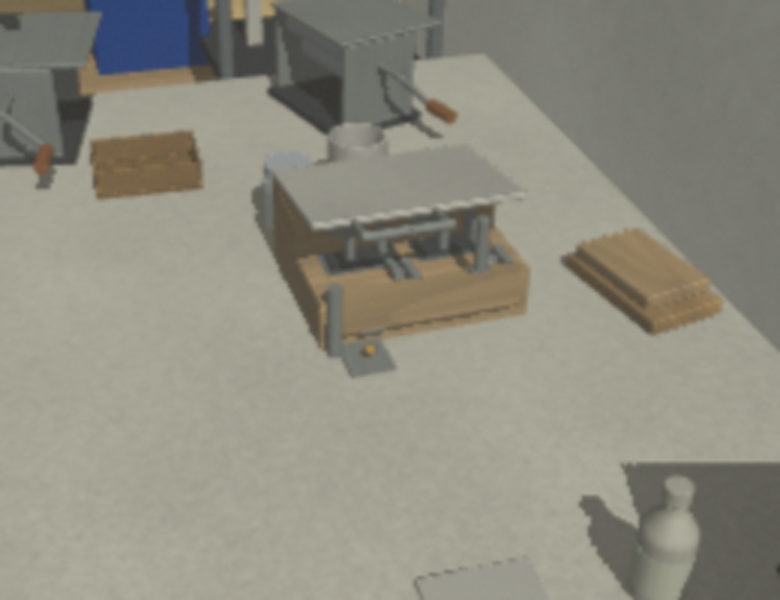

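View pics/b.png

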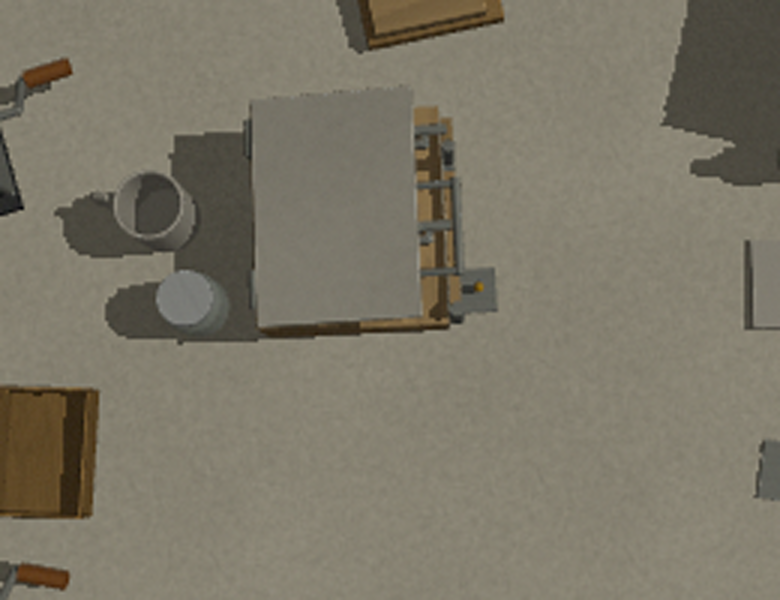

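The side view shows the lid nearly flat (bar about crop (408,229)), the gate post at (480,240) and the hinge column at (335,320). The top view shows the bar at about (459,227), with the box's y- side facing the robot's right. The jar and mug stand behind the hinge.

```bash
python3 - <<'E'
from h import *
T=lambda p:("top",(p[0]/3+170-.33,p[1]/3+100-.33)); S=lambda p:("side",(p[0]/3+200-.33,p[1]/3+100-.33))
print("bar",tri([T((459,227)),S((408,229))]).round(4))
print("barfar",tri([T((458,180)),S((455,222))]).round(4),"near",tri([T((460,273)),S((362,234))]).round(4))
print("post",tri([T((447,146)),S((480,220))]).round(4))
for p in [(250,100),(412,88),(420,318),(258,328)]: print("lid",atz("top",T(p)[1],.118).round(3))
for p in [(155,205),(187,297)]: print("mug,jar",atz("top",T(p)[1],.088).round(3))
K,R,t=cam("wrist"); s=arm.observe(); Rt=Rn.from_rotvec(s["orientation"]).as_matrix()
print("wristcam in tool",(Rt.T@((-R.T@t)-s["eef_pos"])).round(4),(R@Rt).round(3).tolist(),K.round(0).tolist(), (-R.T@t).round(3))
E
```

```text
bar [ 0.5623 -0.0101  0.1435]
barfar [ 0.6117 -0.0102  0.1442] near [ 0.5145 -0.0102  0.145 ]
post [0.6467 0.001  0.1358]
lid [0.706 0.207 0.118]
lid [0.716 0.036 0.118]
lid [0.473 0.031 0.118]
lid [0.466 0.197 0.118]
mug,jar [0.602 0.312 0.088]
mug,jar [0.503 0.277 0.088]
wristcam in tool [ 0.0769  0.0002 -0.1428] [[0.001, 1.0, -0.0], [-0.953, 0.0, -0.302], [-0.302, 0.0, 0.953]] [[339.0, 0.0, 315.0], [0.0, 339.0, 203.0], [0.0, 0.0, 1.0]] [0.142 0.639 0.374]
```

>>> {"name": "carry_out", "arguments": {"plan": [{"dx":-0.53,"dy":-0.47,"dz":-0.07,"az":-0.35},{"dx":-0.53,"dy":-0.47,"dz":-0.07,"az":-0.35},{"dx":-0.53,"dy":-0.47,"dz":-0.07,"az":-0.35},{"dx":-0.53,"dy":-0.47,"dz":-0.07,"az":-0.35},{"dx":-0.53,"dy":-0.47,"dz":-0.07,"az":-0.35},{"dx":-0.53,"dy":-0.47,"dz":-0.07,"az":-0.35},{"dx":-0.53,"dy":-0.47,"dz":-0.07,"az":-0.35},{"dx":-0.53,"dy":-0.47,"dz":-0.07,"az":-0.35},{"dx":-0.53,"dy":-0.47,"dz":-0.07,"az":-0.35},{"dx":-0.53,"dy":-0.47,"dz":-0.07,"az":-0.35},{"dx":-0.53,"dy":-0.47,"dz":-0.07,"az":-0.35},{"dx":-0.53,"dy":-0.47,"dz":-0.07,"az":-0.35},{"dx":-0.53,"dy":-0.47,"dz":-0.07,"az":-0.35},{"dx":-0.53,"dy":-0.47,"dz":-0.07,"az":-0.35},{"dx":-0.53,"dy":-0.47,"dz":-0.07,"az":-0.35},{"dx":-0.53,"dy":-0.47,"dz":-0.07,"az":-0.35}], "grip": -0.06, "squeeze": 60}}

```text
invalid input
```

```bash
python3 - <<'E'
from h import *
s=arm.observe(); print(s["t"],s["eef_pos"],s["q"],s["finger_gap"]); print(Rn.from_rotvec(s["orientation"]).as_matrix().round(3).tolist())
cv2.imwrite("pics/w1.png",arm.snapshot("wrist")[:,:,::-1])
for n in ("lid","lid_bar","gate_post","paddles","pegs"):
    print(n,[(np.round(a["location"]).tolist(),round(a["score"],2)) for a in arm.recognise("wrist",n)[:2]])
print([(n,proj("wrist",X).round(0)) for n,X in (("bar",(.562,-.01,.145)),("post",(.647,.001,.14)))])
E
```

```text
1.3 [0.21477832 0.61349446 0.23126275] [-1.33185006  0.38290491  0.04393128  1.59790809 -0.01787239  1.16118394
 -0.04990068] 0.9952372286555305
[[-0.944, 0.33, 0.0], [0.33, 0.944, -0.0], [-0.0, -0.0, -1.0]]
lid []
lid_bar []
gate_post []
paddles []
pegs []
[('bar', array([-84., 634.])), ('post', array([-28., 662.]))]
```

View pics/w1.png

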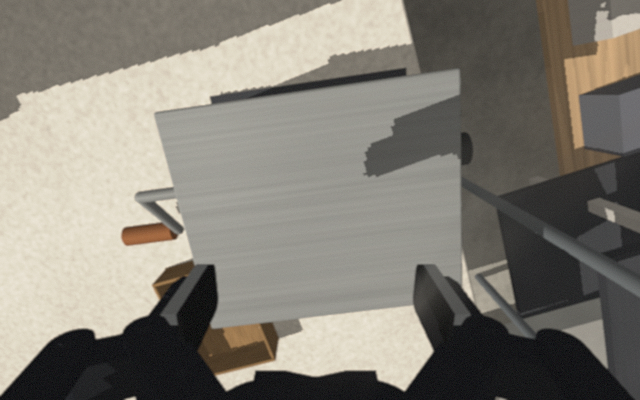

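The plan was refused, so nothing moved. The wrist view shows only a grey plate and the carton below the start pose. I'll give all six numbers per row.

>>> {"name": "carry_out", "arguments": {"plan": [{"dx":-0.53,"dy":-0.47,"dz":-0.07,"ax":0,"ay":0,"az":-0.35},{"dx":-0.53,"dy":-0.47,"dz":-0.07,"ax":0,"ay":0,"az":-0.35},{"dx":-0.53,"dy":-0.47,"dz":-0.07,"ax":0,"ay":0,"az":-0.35},{"dx":-0.53,"dy":-0.47,"dz":-0.07,"ax":0,"ay":0,"az":-0.35},{"dx":-0.53,"dy":-0.47,"dz":-0.07,"ax":0,"ay":0,"az":-0.35},{"dx":-0.53,"dy":-0.47,"dz":-0.07,"ax":0,"ay":0,"az":-0.35},{"dx":-0.53,"dy":-0.47,"dz":-0.07,"ax":0,"ay":0,"az":-0.35},{"dx":-0.53,"dy":-0.47,"dz":-0.07,"ax":0,"ay":0,"az":-0.35},{"dx":-0.53,"dy":-0.47,"dz":-0.07,"ax":0,"ay":0,"az":-0.35},{"dx":-0.53,"dy":-0.47,"dz":-0.07,"ax":0,"ay":0,"az":-0.35},{"dx":-0.53,"dy":-0.47,"dz":-0.07,"ax":0,"ay":0,"az":-0.35},{"dx":-0.53,"dy":-0.47,"dz":-0.07,"ax":0,"ay":0,"az":-0.35},{"dx":-0.53,"dy":-0.47,"dz":-0.07,"ax":0,"ay":0,"az":-0.35},{"dx":-0.53,"dy":-0.47,"dz":-0.07,"ax":0,"ay":0,"az":-0.35},{"dx":-0.53,"dy":-0.47,"dz":-0.07,"ax":0,"ay":0,"az":-0.35},{"dx":-0.53,"dy":-0.47,"dz":-0.07,"ax":0,"ay":0,"az":-0.35}], "grip": -0.06, "squeeze": 60}}

```text
t: 3.6
eef_pos: [0.5593, -0.0036, 0.3011]
orientation: [0.025, -3.141, -0.001]
force: [-0.2, -0.7, -0.3]
finger_gap: 0.47
grasp_force: 0.0
```

```bash
python3 - <<'E'
from h import *
s=arm.observe(); print(s["t"],s["eef_pos"],s["q"],s["finger_gap"]); print(Rn.from_rotvec(s["orientation"]).as_matrix().round(3).tolist())
cv2.imwrite("pics/w2.png",arm.snapshot("wrist")[:,:,::-1])
for n in ("lid","lid_bar","gate_post","paddles","pegs"):
    print(n,[(np.round(a["location"]).tolist(),round(a["score"],2)) for a in arm.recognise("wrist",n)[:2]])
print([(n,proj("wrist",X).round(0)) for n,X in (("bar",(.562,-.01,.145)),("post",(.647,.001,.14)))])
E
```

```text
3.6 [ 0.55929398 -0.00359891  0.30112687] [-0.52939665  0.16241429  0.51956141  1.75666316 -0.08542731  1.24519957
  1.59868981] 0.4704748997061909
[[-1.0, -0.016, -0.0], [-0.016, 1.0, 0.001], [0.0, 0.001, -1.0]]
lid [([436.0, 182.0], 0.72)]
lid_bar [([440.0, 183.0], 0.78)]
gate_post [([320.0, 199.0], 0.65)]
paddles [([342.0, 174.0], 0.68), ([339.0, 255.0], 0.52)]
pegs [([342.0, 173.0], 0.72)]
[('bar', array([310., 186.])), ('post', array([320., 267.]))]
```

View pics/w2.png

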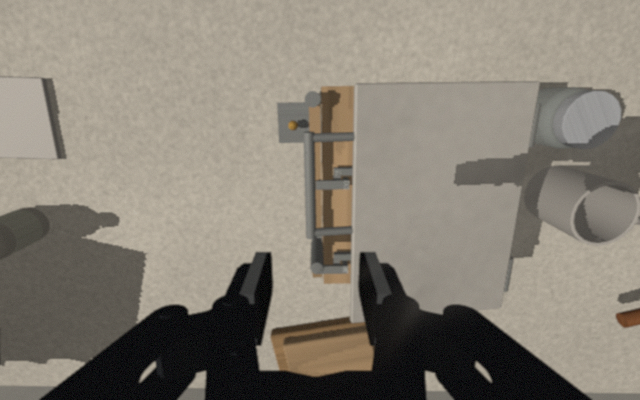

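The wrist view shows the bar from (309,133) to (310,237), matching the predicted (310,186). The gate post top is at (317,268), and the box's yaw is about 0.016. Next I descend and pinch the bar.

>>> {"name": "carry_out", "arguments": {"plan": [{"dx":-0.003,"dy":-0.0065,"dz":0.05,"ax":0,"ay":0,"az":0},{"dx":-0.003,"dy":-0.0065,"dz":0.1,"ax":0,"ay":0,"az":0},{"dx":-0.003,"dy":-0.0065,"dz":0.13,"ax":0,"ay":0,"az":0},{"dx":-0.003,"dy":-0.0065,"dz":0.15,"ax":0,"ay":0,"az":0},{"dx":-0.003,"dy":-0.0065,"dz":0.165,"ax":0,"ay":0,"az":0},{"dx":-0.003,"dy":-0.0065,"dz":0.177,"ax":0,"ay":0,"az":0},{"dx":-0.003,"dy":-0.0065,"dz":0.177,"ax":0,"ay":0,"az":0},{"dx":-0.003,"dy":-0.0065,"dz":0.177,"ax":0,"ay":0,"az":0}], "grip": -0.2}}

```text
t: 4.9
eef_pos: [0.5635, -0.0117, 0.125]
orientation: [-0.021, 3.14, 0.0]
force: [-0.2, 0.5, -0.4]
finger_gap: 0.404
grasp_force: 0.0
```

>>> {"name": "carry_out", "arguments": {"plan": [{"dx":0,"dy":0,"dz":0,"ax":0,"ay":0,"az":0},{"dx":0,"dy":0,"dz":0,"ax":0,"ay":0,"az":0},{"dx":0,"dy":0,"dz":0,"ax":0,"ay":0,"az":0},{"dx":0,"dy":0,"dz":0,"ax":0,"ay":0,"az":0},{"dx":0,"dy":0,"dz":0,"ax":0,"ay":0,"az":0}], "grip": -1, "squeeze": 40}}

```text
t: 5.52
eef_pos: [0.5635, -0.0086, 0.1248]
orientation: [-0.025, 3.14, 0.005]
force: [0.0, 5.9, 1.0]
finger_gap: 0.099
grasp_force: 38.9
```

>>> {"name": "carry_out", "arguments": {"plan": [{"dx":0,"dy":0.005,"dz":-0.0215,"ax":0,"ay":0,"az":0},{"dx":0,"dy":0.012,"dz":-0.043,"ax":0,"ay":0,"az":0},{"dx":0,"dy":0.0205,"dz":-0.063,"ax":0,"ay":0,"az":0},{"dx":0,"dy":0.031,"dz":-0.0815,"ax":0,"ay":0,"az":0},{"dx":0,"dy":0.043,"dz":-0.0995,"ax":0,"ay":0,"az":0},{"dx":0,"dy":0.057,"dz":-0.116,"ax":0,"ay":0,"az":0},{"dx":0,"dy":0.0725,"dz":-0.131,"ax":0,"ay":0,"az":0},{"dx":0,"dy":0.0895,"dz":-0.144,"ax":0,"ay":0,"az":0},{"dx":0,"dy":0.1075,"dz":-0.156,"ax":0,"ay":0,"az":0},{"dx":0,"dy":0.127,"dz":-0.1655,"ax":0,"ay":0,"az":0},{"dx":0,"dy":0.147,"dz":-0.1735,"ax":0,"ay":0,"az":0},{"dx":0,"dy":0.1675,"dz":-0.179,"ax":0,"ay":0,"az":0},{"dx":0,"dy":0.189,"dz":-0.1825,"ax":0,"ay":0,"az":0},{"dx":0,"dy":0.202,"dz":-0.184,"ax":0,"ay":0,"az":0},{"dx":0,"dy":0.2145,"dz":-0.1845,"ax":0,"ay":0,"az":0},{"dx":0,"dy":0.2145,"dz":-0.1845,"ax":0,"ay":0,"az":0},{"dx":0,"dy":0.2145,"dz":-0.1845,"ax":0,"ay":0,"az":0}]}}

```text
t: 7.65
eef_pos: [0.5569, 0.2065, 0.3131]
orientation: [0.026, -3.137, -0.008]
force: [-9.4, 0.8, 12.8]
finger_gap: 0.095
grasp_force: 41.9
```

```bash
python3 - <<'E'
from h import *
s=arm.observe(); print(s["t"],s["eef_pos"],s["force"],s["finger_gap"],s["grasp_force"])
a=arm.snapshot("side")[:,:,::-1]; b=arm.snapshot("top")[:,:,::-1]
a=cv2.resize(a[80:240,240:440],None,fx=3,fy=3,interpolation=cv2.INTER_CUBIC); b=cv2.resize(b[100:260,200:340],None,fx=3,fy=3,interpolation=cv2.INTER_CUBIC)
b=cv2.resize(b,(420*480//480,480)); o=np.zeros((480,800,3),np.uint8); o[:,:]=0
o=np.hstack([a[:,:400+0] if 0 else a[:480,150:550],b[:, :400]]); cv2.imwrite("pics/c.png",o)
cv2.imwrite("pics/side_lid.png",arm.snapshot("side")[:,:,::-1])
E
```

```text
7.65 [0.55689125 0.20654853 0.31310231] [-9.35324601  0.77678895 12.80461662] 0.09543082354357041 41.924527287483215
```

View pics/c.png

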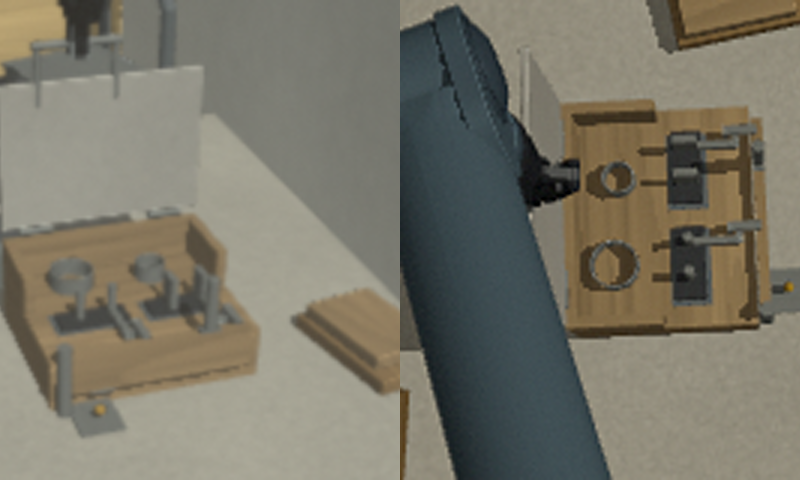

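Side and top views: the lid is up. The peg catch is nearer the robot, about (688,255) in the right crop, and the paddle catch is farther, about (685,158). Now I check the lid angle.

```bash
python3 - <<'E'
from h import *
T=lambda p,z:atz("top",((p[0]-400)/3+200-.33,p[1]/3+100-.33),z).round(4)
print("top corner",T((523,48),.288),"low corner near",T((566,305),.109),"box back edge z.105 far",T((562,105),.105))
print("box corners front",T((750,107),.06),T((748,330),.06))
print("pad",T((685,140),.102),T((685,171),.102),"peg",T((685,239),.102),T((688,270),.102),"post",T((757,140),.14),"hingecol",T((766,318),.1))
# side cam: lid corners, crop offset x 240+50
S=lambda p:(p[0]/3+290-.33,p[1]/3+80-.33)
K,R,t=cam("side"); o=-R.T@t
for p,z in (((203,67),.288),((203,210),.113),((0,85),.288),((0,230),.113)): print("side",z,atz("side",S(p),z).round(4))
for n in ("lid",):
  r=arm.regions_of("side",n); m=r[0]["region"]; ys,xs=np.nonzero(m)
  q=cv2.boxPoints(cv2.minAreaRect(np.c_[xs,ys].astype(np.float32))); c=max(cv2.findContours(m.astype(np.uint8),0,2)[0],key=cv2.contourArea); print(q.round(1).tolist(), cv2.approxPolyDP(c,5,True)[:,0].tolist())
E
```

```text
top corner [0.705  0.2125 0.288 ] low corner near [0.4904 0.201  0.109 ] box back edge z.105 far [0.7047 0.2065 0.105 ]
box corners front [0.7117 0.0074 0.06  ] [0.4662 0.0136 0.06  ]
pad [0.6649 0.0766 0.102 ] [0.6314 0.0769 0.102 ] peg [0.5587 0.0776 0.102 ] [0.5259 0.0748 0.102 ] post [6.535e-01 5.000e-04 1.400e-01] hingecol [ 0.4743 -0.0056  0.1   ]
side 0.288 [0.7036 0.2053 0.288 ]
side 0.113 [0.7131 0.1976 0.113 ]
side 0.288 [0.4718 0.2061 0.288 ]
side 0.113 [0.4668 0.2088 0.113 ]
[[286.70001220703125, 94.0], [356.29998779296875, 90.19999694824219], [359.70001220703125, 152.3000030517578], [290.1000061035156, 156.1999969482422]] [[357, 103], [291, 108], [290, 154], [352, 148]]
```

>>> {"name": "carry_out", "arguments": {"plan": [{"dx":0,"dy":0,"dz":0,"ax":0,"ay":0,"az":0},{"dx":0,"dy":0,"dz":0,"ax":0,"ay":0,"az":0},{"dx":0,"dy":0,"dz":0,"ax":0,"ay":0,"az":0},{"dx":0,"dy":0,"dz":-0.03,"ax":0,"ay":0,"az":0},{"dx":0,"dy":0,"dz":-0.07,"ax":0,"ay":0,"az":0},{"dx":0,"dy":0,"dz":-0.1,"ax":0,"ay":0,"az":0},{"dx":0,"dy":0,"dz":-0.1,"ax":0,"ay":0,"az":0}], "grip": -0.2}}

```text
t: 8.72
eef_pos: [0.5615, 0.2029, 0.4119]
orientation: [-0.019, 3.136, 0.004]
force: [0.8, -0.1, 0.3]
finger_gap: 0.398
grasp_force: 0.0
```

>>> {"name": "carry_out", "arguments": {"plan": [{"dx":-0.01,"dy":-0.04,"dz":0,"ax":0,"ay":0,"az":0},{"dx":-0.02,"dy":-0.08,"dz":0,"ax":0,"ay":0,"az":0.16},{"dx":-0.03,"dy":-0.12,"dz":0,"ax":0,"ay":0,"az":0.34},{"dx":-0.04,"dy":-0.147,"dz":0,"ax":0,"ay":0,"az":0.52},{"dx":-0.04,"dy":-0.147,"dz":0,"ax":0,"ay":0,"az":0.7},{"dx":-0.04,"dy":-0.147,"dz":0,"ax":0,"ay":0,"az":0.88},{"dx":-0.04,"dy":-0.147,"dz":0,"ax":0,"ay":0,"az":1.06},{"dx":-0.04,"dy":-0.147,"dz":0.02,"ax":0,"ay":0,"az":1.24},{"dx":-0.04,"dy":-0.147,"dz":0.05,"ax":0,"ay":0,"az":1.42},{"dx":-0.04,"dy":-0.147,"dz":0.08,"ax":0,"ay":0,"az":1.56},{"dx":-0.04,"dy":-0.147,"dz":0.11,"ax":0,"ay":0,"az":1.56},{"dx":-0.04,"dy":-0.147,"dz":0.11,"ax":0,"ay":0,"az":1.56},{"dx":-0.04,"dy":-0.147,"dz":0.11,"ax":0,"ay":0,"az":1.56}], "grip": 0.65}}

```text
t: 10.35
eef_pos: [0.6021, 0.0562, 0.2991]
orientation: [2.195, 2.247, 0.0]
force: [0.2, -0.3, 0.5]
finger_gap: 0.828
grasp_force: 0.0
```

```bash
python3 - <<'E'
from h import *
s=arm.observe(); print(s["t"],s["eef_pos"],s["q"].round(2),s["finger_gap"]); print(Rn.from_rotvec(s["orientation"]).as_matrix().round(3).tolist())
w=arm.snapshot("wrist")[:,:,::-1]; cv2.imwrite("pics/w3.png",w)
for n in ("paddles_mid","paddles_tab","pegs_tab","pegs_mid","gate_post"):
    print(n,[(np.round(a["location"]).tolist(),round(a["score"],2)) for a in arm.recognise("wrist",n)[:2]])
print([(n,proj("wrist",X).round(0)) for n,X in (("padfix",(.630,.0766,.102)),("padslide",(.666,.0766,.102)),("pegfix",(.525,.0755,.102)),("pegslide",(.56,.0755,.102)),("post",(.65,.0,.14)))])
a=arm.snapshot("side")[80:280,240:440,::-1]; cv2.imwrite("pics/d.png",cv2.resize(a,None,fx=3,fy=3,interpolation=cv2.INTER_CUBIC)); arm.snapshot("top")
E
```

```text
10.35 [0.60213542 0.05619109 0.29910941] [-0.72  0.29  0.68  1.66 -0.19  1.26  0.02] 0.8283479751128491
[[-0.024, 1.0, 0.0], [1.0, 0.024, -0.0], [-0.0, 0.0, -1.0]]
paddles_mid [([360.0, 153.0], 0.61)]
paddles_tab [([377.0, 165.0], 0.82)]
pegs_tab [([280.0, 172.0], 0.97)]
pegs_mid [([266.0, 150.0], 0.69), ([287.0, 3.0], 0.65)]
gate_post [([320.0, 214.0], 0.71)]
[('padfix', array([342., 155.])), ('padslide', array([378., 156.])), ('pegfix', array([238., 154.])), ('pegslide', array([273., 155.])), ('post', array([362., 241.]))]
```

View pics/w3.png

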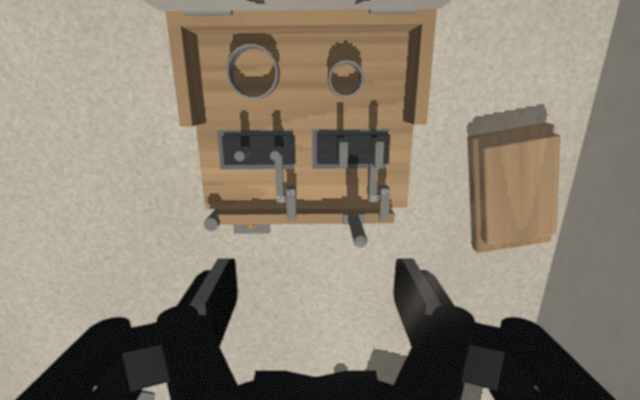

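View pics/d.png

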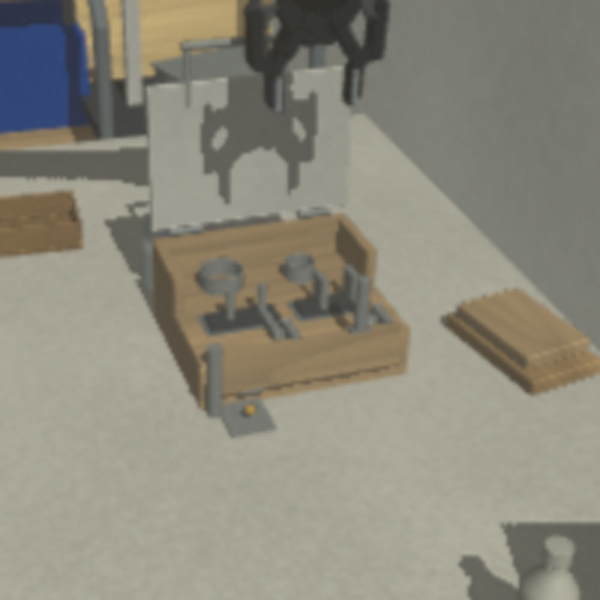

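The wrist view agrees with the predictions. Paddle tops are at (344,154) and (379,154), peg tops at (240,156) and (277,156), and the post top at (361,241). The side view shows the lid standing upright. Next I tilt slightly away from the lid, descend on the paddles and squeeze.

>>> {"name": "carry_out", "arguments": {"plan": [{"dx":0.01,"dy":0.02,"dz":0.03,"ax":0,"ay":0.08,"az":0},{"dx":0.0225,"dy":0.0395,"dz":0.08,"ax":0,"ay":0.17,"az":0},{"dx":0.0225,"dy":0.0395,"dz":0.13,"ax":0,"ay":0.17,"az":0},{"dx":0.0225,"dy":0.0395,"dz":0.16,"ax":0,"ay":0.17,"az":0},{"dx":0.0225,"dy":0.0395,"dz":0.18,"ax":0,"ay":0.17,"az":0},{"dx":0.0225,"dy":0.0395,"dz":0.195,"ax":0,"ay":0.17,"az":0},{"dx":0.0225,"dy":0.0395,"dz":0.21,"ax":0,"ay":0.17,"az":0},{"dx":0.0225,"dy":0.0395,"dz":0.22,"ax":0,"ay":0.17,"az":0},{"dx":0.0225,"dy":0.0395,"dz":0.229,"ax":0,"ay":0.17,"az":0},{"dx":0.0225,"dy":0.0395,"dz":0.229,"ax":0,"ay":0.17,"az":0}], "grip": 0.85}}

```text
t: 12.0
eef_pos: [0.6404, 0.0798, 0.0692]
orientation: [-2.106, -2.157, -0.178]
force: [0.2, -0.1, 0.8]
finger_gap: 0.92
grasp_force: 0.0
```

>>> {"name": "carry_out", "arguments": {"plan": [{"dx":0,"dy":0,"dz":0,"ax":0,"ay":0,"az":0},{"dx":0,"dy":0,"dz":0,"ax":0,"ay":0,"az":0},{"dx":0,"dy":0,"dz":0,"ax":0,"ay":0,"az":0},{"dx":0,"dy":0,"dz":0,"ax":0,"ay":0,"az":0},{"dx":0,"dy":0,"dz":0,"ax":0,"ay":0,"az":0},{"dx":0,"dy":0,"dz":0,"ax":0,"ay":0,"az":0},{"dx":0,"dy":0,"dz":0,"ax":0,"ay":0,"az":0},{"dx":0,"dy":0,"dz":0,"ax":0,"ay":0,"az":0}], "grip": -1, "squeeze": 40}}

```text
t: 13.0
eef_pos: [0.6407, 0.0793, 0.0723]
orientation: [-2.104, -2.158, -0.18]
force: [-4.8, -1.0, 10.1]
finger_gap: 0.34
grasp_force: 41.8
```

Gap 0.34 is about 30 mm over both plates, so the paddles are fully in. Now the pegs.

>>> {"name": "carry_out", "arguments": {"plan": [{"dx":0,"dy":0,"dz":-0.001,"ax":0,"ay":0,"az":0},{"dx":0,"dy":0,"dz":-0.001,"ax":0,"ay":0,"az":0},{"dx":0,"dy":0,"dz":-0.001,"ax":0,"ay":0,"az":0},{"dx":0,"dy":0,"dz":-0.001,"ax":0,"ay":0,"az":0},{"dx":0,"dy":0,"dz":-0.001,"ax":0,"ay":0,"az":0},{"dx":0,"dy":0,"dz":-0.02,"ax":0,"ay":0,"az":0},{"dx":0,"dy":0,"dz":-0.045,"ax":0,"ay":0,"az":0},{"dx":0,"dy":0,"dz":-0.065,"ax":0,"ay":0,"az":0},{"dx":0,"dy":-0.04,"dz":-0.065,"ax":0,"ay":0,"az":0},{"dx":0,"dy":-0.08,"dz":-0.065,"ax":0,"ay":0,"az":0},{"dx":0,"dy":-0.104,"dz":-0.065,"ax":0,"ay":0,"az":0},{"dx":0,"dy":-0.104,"dz":-0.065,"ax":0,"ay":0,"az":0}], "grip": 0.85}}

```text
t: 14.5
eef_pos: [0.5357, 0.0661, 0.1346]
orientation: [-2.106, -2.155, -0.18]
force: [0.4, -0.2, -0.5]
finger_gap: 0.921
grasp_force: 0.0
```

```bash
python3 - <<'E'
from h import *
s=arm.observe(); print(s["t"],s["eef_pos"],s["finger_gap"],s["q"].round(2)); 
w=arm.snapshot("wrist")[:,:,::-1]; cv2.imwrite("pics/w4.png",w)
print([(n,proj("wrist",X).round(0)) for n,X in (("padfix",(.630,.0766,.102)),("padslide_in",(.652,.0766,.102)),("pegfix",(.526,.0755,.102)),("pegslide",(.562,.0755,.102)),("post",(.65,.0,.14)),("hinge",(.49,-.003,.1)))])
E
```

```text
14.5 [0.53567157 0.06605805 0.13455452] 0.9213003000919057 [-0.62  0.33  0.61  1.98 -0.45  0.93  0.27]
[('padfix', array([479., 235.])), ('padslide_in', array([518., 236.])), ('pegfix', array([294., 232.])), ('pegslide', array([358., 234.])), ('post', array([544., 409.])), ('hinge', array([232., 358.]))]
```

View pics/w4.png

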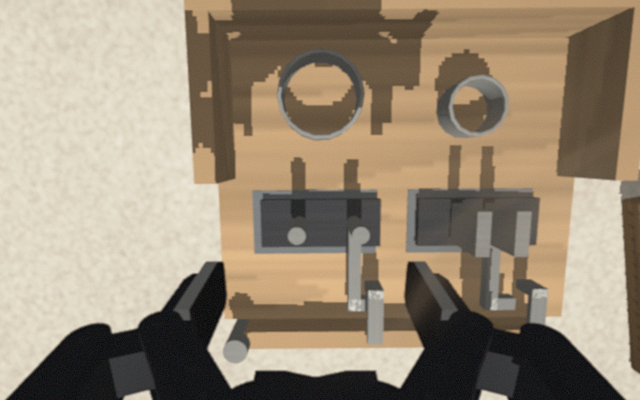

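The wrist view shows the pegs at (297,236) and (361,236), within 2 mm of prediction. The paddles are in, at (484,234) and (523,234), and the cutters are undisturbed. I descend on the pegs and squeeze.

>>> {"name": "carry_out", "arguments": {"plan": [{"dx":-0.001,"dy":0.0015,"dz":0.02,"ax":0,"ay":0,"az":0},{"dx":-0.001,"dy":0.0015,"dz":0.035,"ax":0,"ay":0,"az":0},{"dx":-0.001,"dy":0.0015,"dz":0.048,"ax":0,"ay":0,"az":0},{"dx":-0.001,"dy":0.0015,"dz":0.057,"ax":0,"ay":0,"az":0},{"dx":-0.001,"dy":0.0015,"dz":0.063,"ax":0,"ay":0,"az":0},{"dx":-0.001,"dy":0.0015,"dz":0.063,"ax":0,"ay":0,"az":0}]}}

```text
t: 15.3
eef_pos: [0.5382, 0.076, 0.0711]
orientation: [-2.106, -2.157, -0.178]
force: [-0.2, -0.1, 0.5]
finger_gap: 0.922
grasp_force: 0.0
```

>>> {"name": "carry_out", "arguments": {"plan": [{"dx":0,"dy":0,"dz":0,"ax":0,"ay":0,"az":0},{"dx":0,"dy":0,"dz":0,"ax":0,"ay":0,"az":0},{"dx":0,"dy":0,"dz":0,"ax":0,"ay":0,"az":0},{"dx":0,"dy":0,"dz":0,"ax":0,"ay":0,"az":0},{"dx":0,"dy":0,"dz":0,"ax":0,"ay":0,"az":0},{"dx":0,"dy":0,"dz":0,"ax":0,"ay":0,"az":0},{"dx":0,"dy":0,"dz":0,"ax":0,"ay":0,"az":0},{"dx":0,"dy":0,"dz":0,"ax":0,"ay":0,"az":0},{"dx":0,"dy":0,"dz":0,"ax":0,"ay":0,"az":0}], "grip": -1, "squeeze": 40}}

```text
t: 16.42
eef_pos: [0.5358, 0.0757, 0.0729]
orientation: [-2.101, -2.154, -0.175]
force: [-9.0, -1.7, 12.8]
finger_gap: 0.355
grasp_force: 38.5
```

Gap 0.355 is about 32 mm over both pegs, so both catches are in. Next I retreat, level the tool and go above the post.

>>> {"name": "carry_out", "arguments": {"plan": [{"dx":0,"dy":0,"dz":0,"ax":0,"ay":0,"az":0},{"dx":0,"dy":0,"dz":0,"ax":0,"ay":0,"az":0},{"dx":0,"dy":0,"dz":0,"ax":0,"ay":0,"az":0},{"dx":0,"dy":0,"dz":0,"ax":0,"ay":0,"az":0},{"dx":0,"dy":0,"dz":0,"ax":0,"ay":0,"az":0},{"dx":0,"dy":0,"dz":-0.02,"ax":0,"ay":0,"az":0},{"dx":0,"dy":0,"dz":-0.05,"ax":0,"ay":0,"az":0},{"dx":0,"dy":0,"dz":-0.09,"ax":0,"ay":0,"az":0},{"dx":0,"dy":0,"dz":-0.14,"ax":0,"ay":0,"az":0},{"dx":-0.02,"dy":0.04,"dz":-0.14,"ax":0,"ay":-0.05,"az":0},{"dx":-0.04,"dy":0.08,"dz":-0.14,"ax":0,"ay":-0.11,"az":0},{"dx":-0.0555,"dy":0.109,"dz":-0.14,"ax":0,"ay":-0.17,"az":0},{"dx":-0.0555,"dy":0.109,"dz":-0.14,"ax":0,"ay":-0.17,"az":0},{"dx":-0.0555,"dy":0.109,"dz":-0.14,"ax":0,"ay":-0.17,"az":0}], "grip": 0.85}}

```text
t: 18.18
eef_pos: [0.6486, -0.0001, 0.2008]
orientation: [-2.195, -2.247, -0.0]
force: [-1.3, -0.4, 0.4]
finger_gap: 0.926
grasp_force: 0.0
```

```bash
python3 - <<'E'
from h import *
s=arm.observe(); print(s["t"],s["eef_pos"],s["q"].round(2)); print(Rn.from_rotvec(s["orientation"]).as_matrix().round(3).tolist())
w=arm.snapshot("wrist")[:,:,::-1]; cv2.imwrite("pics/w5.png",w)
print([(n,proj("wrist",X).round(0)) for n,X in (("padfix",(.630,.0766,.102)),("padslide_in",(.652,.0766,.102)),("pegfix",(.526,.0755,.102)),("pegslide_in",(.548,.0755,.102)),("post",(.65,.0,.14)),("hinge",(.49,-.003,.1)))])
for n in ("gate_post",): print([(a["location"],a["score"]) for a in arm.recognise("wrist",n)])
E
```

```text
18.175 [ 6.48550945e-01 -6.54343367e-05  2.00767507e-01] [-0.58  0.48  0.69  1.66 -0.33  1.13  0.22]
[[-0.023, 1.0, -0.001], [1.0, 0.023, 0.001], [0.001, -0.001, -1.0]]
[('padfix', array([290.,  96.])), ('padslide_in', array([323.,  97.])), ('pegfix', array([137.,  94.])), ('pegslide_in', array([170.,  95.])), ('post', array([317., 222.])), ('hinge', array([105., 202.]))]
[([264.8, 191.3], 0.72)]
```

View pics/w5.png

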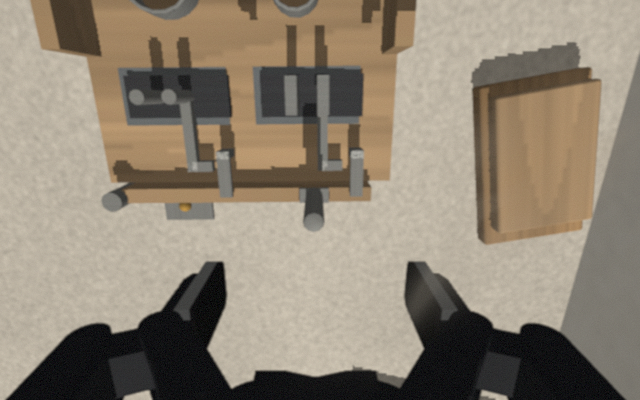

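The wrist view shows the post top at (314,221), within 1–2 mm of the estimate, and both catches in: pegs at (137,97) and (169,97), paddles at (290,95) and (323,95). Now I pinch the post.

>>> {"name": "carry_out", "arguments": {"plan": [{"dx":0,"dy":-0.0005,"dz":0.03,"ax":0,"ay":0,"az":0},{"dx":0,"dy":-0.0005,"dz":0.055,"ax":0,"ay":0,"az":0},{"dx":0,"dy":-0.0005,"dz":0.075,"ax":0,"ay":0,"az":0},{"dx":0,"dy":-0.0005,"dz":0.09,"ax":0,"ay":0,"az":0},{"dx":0,"dy":-0.0005,"dz":0.101,"ax":0,"ay":0,"az":0},{"dx":0,"dy":-0.0005,"dz":0.101,"ax":0,"ay":0,"az":0}], "grip": 0.3}}

```text
t: 19.02
eef_pos: [0.6482, 0.0003, 0.0984]
orientation: [-2.194, -2.247, 0.002]
force: [0.1, 0.1, 0.5]
finger_gap: 0.648
grasp_force: 0.0
```

>>> {"name": "carry_out", "arguments": {"plan": [{"dx":0,"dy":0,"dz":0,"ax":0,"ay":0,"az":0},{"dx":0,"dy":0,"dz":0,"ax":0,"ay":0,"az":0},{"dx":0,"dy":0,"dz":0,"ax":0,"ay":0,"az":0},{"dx":0,"dy":0,"dz":0,"ax":0,"ay":0,"az":0},{"dx":0,"dy":0,"dz":0,"ax":0,"ay":0,"az":0},{"dx":0,"dy":0,"dz":0,"ax":0,"ay":0,"az":0},{"dx":0,"dy":0,"dz":0,"ax":0,"ay":0,"az":0}], "grip": -1, "squeeze": 70}}

```text
t: 19.9
eef_pos: [0.6474, 0.0, 0.1]
orientation: [-2.193, -2.246, 0.002]
force: [-4.4, -0.2, 5.9]
finger_gap: 0.144
grasp_force: 68.2
```

>>> {"name": "carry_out", "arguments": {"plan": [{"dx":-0.008,"dy":-0.0002,"dz":0,"ax":0,"ay":0,"az":0},{"dx":-0.016,"dy":-0.0008,"dz":0,"ax":0,"ay":0,"az":0},{"dx":-0.0318,"dy":-0.0032,"dz":0,"ax":0,"ay":0,"az":0},{"dx":-0.0473,"dy":-0.0071,"dz":0,"ax":0,"ay":0,"az":0},{"dx":-0.0623,"dy":-0.0126,"dz":0,"ax":0,"ay":0,"az":0},{"dx":-0.0767,"dy":-0.0196,"dz":0,"ax":0,"ay":0,"az":0},{"dx":-0.0903,"dy":-0.0279,"dz":0,"ax":0,"ay":0,"az":0},{"dx":-0.1031,"dy":-0.0376,"dz":0,"ax":0,"ay":0,"az":0},{"dx":-0.1148,"dy":-0.0485,"dz":0,"ax":0,"ay":0,"az":0}]}}

```text
t: 21.02
eef_pos: [0.6064, -0.116, 0.1]
orientation: [2.188, 2.245, 0.007]
force: [3.8, 0.4, 1.2]
finger_gap: 0.141
grasp_force: 68.8
```

>>> {"name": "carry_out", "arguments": {"plan": [{"dx":-0.0105,"dy":-0.012,"dz":0,"ax":0,"ay":0,"az":0},{"dx":-0.0198,"dy":-0.0251,"dz":0,"ax":0,"ay":0,"az":0},{"dx":-0.0278,"dy":-0.0389,"dz":0,"ax":0,"ay":0,"az":0},{"dx":-0.0343,"dy":-0.0535,"dz":0,"ax":0,"ay":0,"az":0},{"dx":-0.0394,"dy":-0.0687,"dz":0,"ax":0,"ay":0,"az":0},{"dx":-0.0429,"dy":-0.0843,"dz":0,"ax":0,"ay":0,"az":0},{"dx":-0.0448,"dy":-0.1002,"dz":0,"ax":0,"ay":0,"az":0},{"dx":-0.0452,"dy":-0.1125,"dz":0,"ax":0,"ay":0,"az":0},{"dx":-0.0452,"dy":-0.1125,"dz":0,"ax":0,"ay":0,"az":0},{"dx":-0.0452,"dy":-0.1125,"dz":0,"ax":0,"ay":0,"az":0}]}}

```text
t: 22.28
eef_pos: [0.4928, -0.1719, 0.1001]
orientation: [2.192, 2.232, -0.005]
force: [4.6, -9.5, -4.2]
finger_gap: 0.145
grasp_force: 68.9
```

```bash
python3 - <<'E'
from h import *
s=arm.observe(); print(s["t"],s["eef_pos"],s["force"],s["finger_gap"],s["q"].round(2))
w=arm.snapshot("top")[:,:,::-1]; v=arm.snapshot("side")[:,:,::-1]
o=np.hstack([cv2.resize(x,None,fx=3,fy=3,interpolation=cv2.INTER_CUBIC) for x in (w[110:280,230:363],v[90:260,240:373])]); cv2.imwrite("pics/e.png",o)
print("post",proj("top",(s["eef_pos"]+[0,0,.02])),"hinge",proj("top",(.488,-.0035,.1)))
E
```

```text
22.275 [ 0.49281759 -0.17191455  0.10008752] [ 4.58489588 -9.47414059 -4.16867051] 0.14474606745820917 [-0.37  0.37  0.72  2.05 -0.32  0.82  0.55]
post [375.77575874 198.02316209] hinge [320.90561912 201.32457589]
```

View pics/e.png

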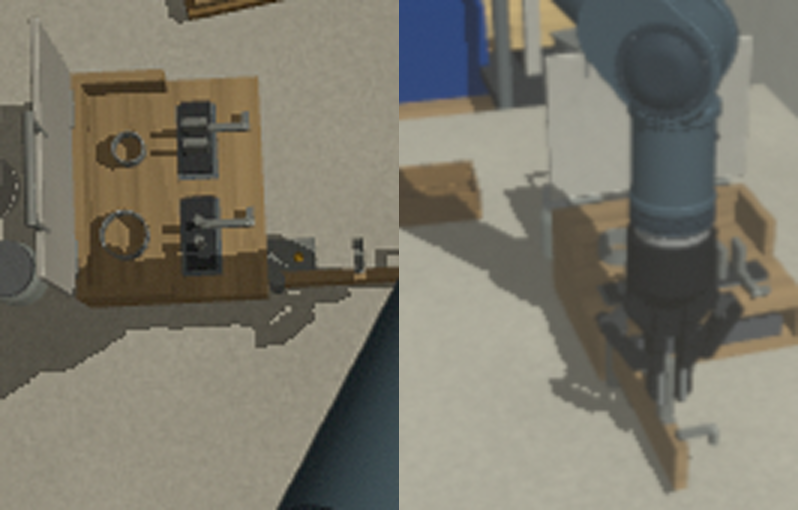

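Top view: the gate edge runs from (285,285) to (398,283), square to the box front within about 1°. Both catches are in, the cutters, jar and mug are unmoved, and the lid is upright. Post x = 0.493 matches the computed square position of about 0.492, so I hand in while holding it.

```bash
python3 -c "
from bench import arm
print(arm.hand_in())"
```

```text
the job is handed in; nothing more can be done
None
```

I handed the job in at about 22 s: the lid stands straight up, both catches are fully in (paddles first, then pegs), and the gripper is holding the gate square to within about 1°; hand-in returned no verdict.

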